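# Set the polariscope analyser to its triangular marker and take the reading

## Robot

A 6-joint arm with a two-finger parallel gripper is mounted at the origin on the work surface. World frame = base frame: x ahead of the robot, y to its left, z up, the work surface at z = 0. Lengths are in m, angles in rad, forces in N, time in s.
With the tool pointing down it reaches from about 0.425 to 0.925 m from the base axis. Payload 12.5 kg.
Tool frame: the origin (TCP) lies at the very end of the fingers, on their centre line; the grasp point (between the pads) lies 19 mm behind it; z points along the fingers, y is the line along which they close (so a half turn about z gives the same grasp; the last joint's range is limited). The gripper opens to 85 mm and grips with 20 to 120 N. Pads are 22 mm wide; open, the fingers measure 114 mm over their backs; the gripper's body (76 mm by 85 mm) begins 54 mm behind the grasp point. The pads swing forward as they close: fully open they stand 13 mm farther back than shut.
Start: joints at [1.131, 0.491, 1.559, -0, 1.092, -0.106], TCP at [0.205, 0.591, 0.231] pointing down, gripper open.
Joint ranges: [-3.1, 3.1], [-0.84, 2.19], [0.05, 2.79], [-1.13, 4.28], [0.06, 2.93], [-2.69, 2.69]. Speed limits (rad/s): [2.22, 2.22, 2.79, 3.14, 3.14, 3.14].

## Interface

Orientations are given as a unit quaternion [w, x, y, z].
In Python, from rig import bot gives the robot as it stands.
- The arm moves only by the shell command python3 -m jog 'ROWS'. ROWS is JSON, a list of rows, each a list of 7 numbers: the opening, from -1 (shut) to 1 (fully open), so that 0 is half open, then the shift along the tool's x, y, z in m, then the turn, a rotation vector about the tool's x, y, z in degrees. A call has exactly 5 rows; each row is the pose to reach, as a shift and turn from the pose commanded when the call began, along the tool's axes at that moment; what a row does not reach only later rows make up. A row lasts 1/12 s, in which the tool goes at most 41.7 mm and 7.16 degrees, less where a joint would pass 70% of its speed; a pose out of reach is approached as far as the arm can. A call with a gripper value outside its range is refused whole. The fingers move at their own pace and stop on an object; the grip force is fixed at half the most. Time passes only in rows, so rows that repeat a pose let the fingers close, or fill a call up. It gives the time, the measured TCP pose, the force, the opening and the grip force at its end, in the units of the state.
- bot.observe(): the state, without advancing time (a new reading comes with each control period).
- bot.grab_frame(name): name is "scene" or "top" or "wrist"; returns (picture, depth): 420x560x3 uint8, red, green, blue; 420x560 float32, m along the optical axis (not along the pixel's ray), 0 where there is no reading.
- bot.camera_info(name): a dict with "fx", "fy", "cx", "cy" (pixels), "k1" (the pictures are not rectified: a ray, as slopes to the right and down, at radius r is drawn at 1 + k1 r^2 times it, then the intrinsics apply), "rvec" (rotation vector, rad) and "tvec" (3), from world to camera coordinates, as OpenCV has them; the wrist camera has in their place "hand_eye" (4x4, takes a point from camera to tool coordinates, whose origin is the TCP and whose axes are the flange's). Camera axes: x right, y down, z forward; pixel columns grow to the right and rows downward; lengths in m; the calibration is good to about 2 mm. A picture is of the moment at which its call begins: read the wrist's pose just before it. camera_info takes no time and is no camera call.
- bot.finish_job(): hands the job in; it is judged then, once.
The state is a dict: "time": time; "qpos": joint angles; "dq": joint speeds; "tau": joint torques, N m; "ee_pos": TCP position; "tcp_rot": TCP orientation; "contact_force": force on the tool from outside, world axes, zero at the start; "torque": the same for the moment, N m; "grip_width": opening from 0.0 (shut) to 1.0 (fully open); "gripper_force": force on a finger pad.
Only numpy, scipy, OpenCV 4.12 (cv2) and the standard library are available. Lean on these libraries where they do the work, as an engineer would, in place of code of your own. Each camera call takes 0.05 s, during which the arm holds its last target. There are 200 camera calls.

## Task

Push the upright post of the polariscope's lever gently round with your fingertips, without gripping it, until the lever's pointer points at the triangular marker on the rim. Then press the button on the read-out box fully down to take the reading, and let it come up again with the pointer still on the marker. Do not disturb the lens on the window, the beaker, the bottle or the jar.

Things in the scene. Friction and masses are not known exactly. Their poses are not given: they have to be found in the camera images.
- polariscope: Fixed round white instrument with a blue foot: drum of 300 mm diameter (foot 308), flat top 55 mm above the table. Origin: centre of its underside, on the vertical turning axis of the analyser ring. Its x axis is the middle of the scale. Fixed to the table, but stands elsewhere each time, turned up to 0.3 rad.
- analyser (a joint): Angle (rad) of the black analyser ring (124 mm outside, 96 mm inside diameter, 14 mm high, on the drum's top) and its steel lever; the lever points along the polariscope's +x at 0, values grow anticlockwise seen from above, stops at -1.4 and 1.4. It stays where it is left; about 1.5 to 2 N at the post moves it (light dry friction).
- post_top (a point): Centre of the top of the upright steel post on the lever: round, 12 mm diameter, 85 mm from the turning axis, rises from the lever's top at 69 mm to 112 mm above the table. The lever is a flat radial bar, 12 mm wide, 6 mm thick, from the ring to 100 mm from the axis.
- pointer_tip (a point): Tip of the 4 mm wide pointer that ends the lever, 113 mm from the turning axis, 66 mm above the table.
- aim (a point): Point straight beyond the pointer's tip on the line of the lever, 132 mm from the turning axis: it lies over the centre of a marker when the pointer points at it.
- triangle: Triangular marker: dark steel equilateral triangle of 30 mm sides, 4 mm thick, flat on the drum's top, about 132 mm from the turning axis, one corner towards the axis. Origin: its centre, on its underside. Fixed; lies about 1 rad to one side or the other of the middle of the scale. Its axes mean nothing.
- disc: The other marker, on the other side of the scale: dark steel disc of 25 mm diameter, 4 mm thick. Not the one wanted. Origin: centre of its underside.
- readout: Fixed white read-out box, 110 x 90 x 40 mm, standing to the left or right of the polariscope, with a dark screen and one round button on its top. Origin: centre of its underside; x along the 110 mm side, screen on the +x half.
- read_top (a point): Centre of the top of the read-out's round grey push button (28 mm diameter, spring return, pressed straight down, travel 6 mm, 5 N fully down).
- read (a joint): How far the button is down (m): 0 released, 0.006 fully down.
- lens: Loose green glass lens, 40 mm diameter, 15 mm high, lying on the glass window (57 mm above the table) in the middle of the ring. Leave it. Origin: centre of its underside.
- beaker: Loose glass beaker, 70 mm diameter, 90 mm high, on the table at the side of the polariscope away from the read-out. Leave it. Origin: centre of its underside.
- flask: Loose white plastic bottle, 60 mm diameter, 150 mm high, on the table. Leave it. Origin: centre of its underside.
- jar: Loose amber glass jar, 56 mm diameter, 70 mm high, on the table. Leave it. Origin: centre of its underside.

How it is judged:
On the way, in this order (a step that is already met when the one before it is completed fails the run):
1. the pointer rests at the triangular marker (horizontal distance between aim and triangle below 0.006 m and velocity of joint analyser between -0.03 and 0.03 rad/s), for 0.3 s.
2. the read-out button is pressed fully down (value of joint read above 0.0045 m), for 0.05 s.
At the end, for the whole second after the job is handed in: The point beyond the pointer's tip is within 6 mm (about 2.6 degrees) of the triangle's centre, seen from above; the button has been pressed and is up again; the lens is within 15 mm and the beaker, bottle and jar within 20 mm of where they began (horizontal distance between aim and triangle below 0.006 m and value of joint read below 0.001 m and distance of lens from where it was at the start of the episode below 0.015 m and distance of each of beaker, flask, jar from where it was at the start of the episode below 0.02 m); the robot touches nothing.
It fails at once if the button is pressed while the pointer is off the triangular marker (value of joint read above 0.003 m and horizontal distance between aim and triangle above 0.0065 m).
It fails at once if the lever is gripped or rammed (over 18 N between fingers and lever) (contact force between the fingers and analyser above 18 N).
It fails at once if the lens is lifted or shoved by more than 15 mm (distance of lens from where it was at the start of the episode above 0.015 m).
It fails at once if the beaker, bottle or jar is lifted or shoved by more than 20 mm (distance of any of beaker, flask, jar from where it was at the start of the episode above 0.02 m).
It also fails if it takes over 51 s, if anything falls off the work surface, if the arm or the gripper's body presses on something with over 40 N, if the wrist force passes 120 N, or if a joint passes its speed limit or range.

## Working session

There is one attempt and no reset: what is moved stays moved. The work goes in short steps, Python scripts to look and compute and a shell command to move; the robot and the scene stay as the last step left them, time stands still between calls to the robot, and variables do not carry over. Pictures are saved under pics/ and viewed, at most 10 in all, crops included, and the job is handed in when it is done.

```bash
mkdir -p pics; cat > h.py <<'E'
import numpy as np,cv2
from rig import bot
from scipy.spatial.transform import Rotation as R
def cam(n,s=None):
    c=bot.camera_info(n)
    if n=="wrist":
        s=s or bot.observe();q=s["tcp_rot"];T=np.eye(4);T[:3,:3]=R.from_quat([q[1],q[2],q[3],q[0]]).as_matrix();T[:3,3]=s["ee_pos"]
        T=T@np.array(c["hand_eye"])
    else:
        Rm=R.from_rotvec(c["rvec"]).as_matrix();T=np.eye(4);T[:3,:3]=Rm.T;T[:3,3]=-Rm.T@np.array(c["tvec"])
    return c,T
def onplane(c,T,px,z):
    px=np.atleast_2d(px).astype(float)
    K=np.array([[c["fx"],0,c["cx"]],[0,c["fy"],c["cy"]],[0,0,1]])
    u=cv2.undistortPoints(px[:,None],K,np.array([c["k1"],0,0,0.]))[:,0]
    d=np.c_[u,np.ones(len(u))]@T[:3,:3].T
    o=T[:3,3]
    return o+d*((z-o[2])/d[:,2])[:,None]
def grab(n,f):
    s=bot.observe();p,d=bot.grab_frame(n);c,T=cam(n,s)
    cv2.imwrite("pics/"+f+".png",p[...,::-1]);np.savez("pics/"+f+".npz",p=p,d=d,T=T)
    return p,d,c,T
E
python3 - <<'E'
from h import *
s=bot.observe();print(s)
for n in("top","scene","wrist"):
    p,d,c,T=grab(n,n+"0");print(n,c,T.round(3))
E
python3 -c "
import cv2
cv2.imwrite('pics/a.png',cv2.imread('pics/top0.png'))"
```

```text
{'time': 0.0, 'qpos': array([ 1.13139004e+00,  4.91567825e-01,  1.55944199e+00,  2.55726631e-05,
        1.09166403e+00, -1.05569006e-01]), 'dq': array([-0.00049593,  0.0007082 ,  0.00065481, -0.00057482,  0.000415  ,
       -0.00072181]), 'tau': array([ 2.75562837e-03, -6.18456316e+01, -2.61576962e+01, -8.53980055e-06,
        4.25527658e-03, -5.65343032e-05]), 'ee_pos': array([0.20465835, 0.59031778, 0.23072516]), 'tcp_rot': array([-1.56414779e-04,  1.66150406e-01,  9.86100274e-01, -5.17598872e-04]), 'contact_force': array([ 1.2072896 , -0.3356508 , -1.04916314]), 'torque': array([0.00473429, 0.03991883, 0.00804577]), 'gripper_force': 0.0, 'grip_width': 0.9979577390169139}
top {'fx': 486.5594263107297, 'fy': 486.5594263107297, 'cx': 272.0018547852881, 'cy': 221.49900048190852, 'k1': -0.05217743327756076, 'rvec': array([ 2.14894997, -2.17121385,  0.14080306]), 'tvec': array([0.01387455, 0.58888443, 1.23583363])} [[-0.011 -0.992  0.124  0.431]
 [-1.     0.01  -0.007  0.016]
 [ 0.005 -0.124 -0.992  1.299]
 [ 0.     0.     0.     1.   ]]
scene {'fx': 438.85529857591087, 'fy': 438.85529
[... 307 characters left out ...]
03 -7.600e-01 -6.500e-01  7.980e-01]
 [ 0.000e+00  0.000e+00  0.000e+00  1.000e+00]]
wrist {'fx': 353.1605143770952, 'fy': 353.1605143770952, 'cx': 281.95278822165307, 'cy': 210.26797858818637, 'k1': 0.010598724333316894, 'hand_eye': array([[-6.47701309e-04, -9.62015212e-01, -2.72995076e-01,
         6.77705601e-02],
       [ 9.99999481e-01, -8.37672320e-04,  5.79323788e-04,
        -5.94487181e-04],
       [-7.85998716e-04, -2.72994560e-01,  9.62015256e-01,
        -1.42211567e-01],
       [ 0.00000000e+00,  0.00000000e+00,  0.00000000e+00,
         1.00000000e+00]])} [[ 0.328  0.909  0.258  0.14 ]
 [ 0.945 -0.316 -0.09   0.612]
 [-0.     0.273 -0.962  0.373]
 [ 0.     0.     0.     1.   ]]
```

View pics/top0.png

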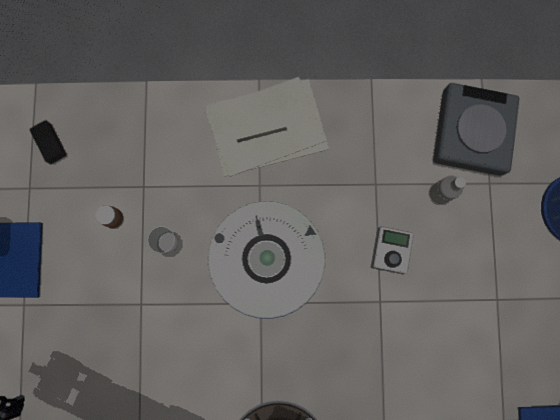

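View pics/scene0.png

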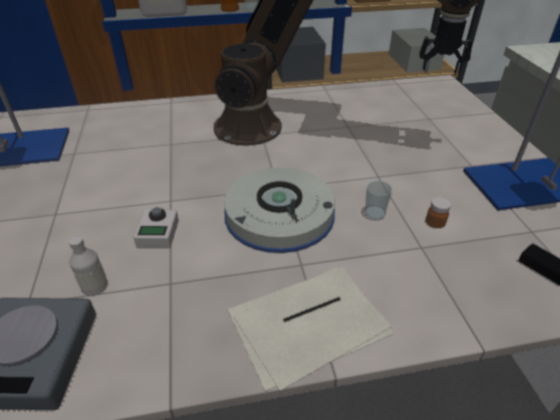

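The top view shows the drum at (267,258), the triangle at (310,231) on the right, the disc at (219,238), the lever up at about (259,222) and the button at (393,259). The beaker (165,242) and jar (110,216) are on the left, with the bottle at (450,188).

```bash
python3 - <<'E'
from h import *
p=np.load("pics/top0.npz")["p"];c,T=cam("top")
g=cv2.cvtColor(p,cv2.COLOR_RGB2GRAY)
def comps(mask,x0,y0,x1,y1,amin=20):
    m=np.zeros_like(mask);m[y0:y1,x0:x1]=mask[y0:y1,x0:x1]
    n,l,st,ce=cv2.connectedComponentsWithStats(m.astype(np.uint8))
    return [(ce[i].round(1),st[i]) for i in range(1,n) if st[i,4]>=amin],l
print(g[258,205:330]); print(g[255:262,380:410])
# drum
m=(g>135).astype(np.uint8);
cs,_=cv2.findContours(m[190:330,195:340],cv2.RETR_EXTERNAL,cv2.CHAIN_APPROX_NONE)
k=max(cs,key=cv2.contourArea)+np.array([195,190]);
w=onplane(c,T,k[:,0],.055);A=np.c_[2*w[:,:2],np.ones(len(w))];s=np.linalg.lstsq(A,(w[:,:2]**2).sum(1),rcond=None)[0];print("drum",s[:2],np.sqrt(s[2]+s[:2]@s[:2]))
for ce,st in comps(g<85,205,200,330,320)[0]: print("dark",ce,st,onplane(c,T,ce,.059)[0].round(4))
for ce,st in comps(g<95,376,232,412,272)[0]: print("box",ce,st,onplane(c,T,ce,.05)[0].round(4))
v=cv2.resize(p[185:325,200:420],None,fx=3.6,fy=3.6,interpolation=cv2.INTER_CUBIC);cv2.imwrite("pics/crop.png",v[...,::-1])
E
```

```text
[115 117 105 111 127 128 127 125 125 126 126 128 129 127 128 126 125 127
 127 125 125 127 128 127 124 126 128 125 126 128 126 125 130 126 129 130
 108  61  40  36  37  41  77 119 122 109 108 107 109 110 109 108 108 110
  99  82  80  85  91  93  97 102 102  99  96  94  85  83  78  89 104 110
 109 108 105 106 110 109 105 114  95  43  35  40  34  60 108 129 127 126
 129 126 127 126 124 128 130 127 124 123 124 126 126 126 125 128 125 126
 126 126 128 127 129 127 127 127 124 127 127 106 105 116 113 110 112]
[[129 128 126 130 125  61  31  34  31  37  59  77  80  80  76  77  76  69
   47  35  76 128 128 129 122 124 125 122 124 111]
 [126 126 129 130 103  47  32  31  34  49  74  80  81  75  79  75  75  75
   59  38  48 122 128 126 127 123 126 127 123 113]
 [127 127 127 129  70  28  31  36  39  63  81  85  79  79  78  76  74  73
   73  45  37  84 127 127 125 124 124 126 124 110]
 [123 127 127 130  62  28  32  35  32  65  83  82  79  80  76  77  74  77
   74  51  36  74 130 127 126 124 125 125 122 101]
 [127 128 128 134  66  32  29  39  32  67  82  83  81  79  78  76  77  76
   73  52  35  63 132 128 123 127 123 125 119  95]
 [126 126 129 128  66  31  30  31  28  59  84  84  81  79  78  76  76  76
   70  43  32  63 129 128 126 126 123 125 119 103]
 [125 127 129 129  75  32  29  39  33  41  70  86  82  81  80  79  78  75
   70  39  40  82 130 126 125 127 125 124 113  95]]Traceback (most recent call last):
  File "<stdin>", line 12, in <module>
ValueError: max() iterable argument is empty
```

```bash
python3 - <<'E'
from h import *
z=np.load("pics/top0.npz");p,d=z["p"],z["d"];c,T=cam("top")
g=cv2.cvtColor(p,cv2.COLOR_RGB2GRAY)
def comps(mask,x0,y0,x1,y1,amin=15):
    m=np.zeros_like(mask);m[y0:y1,x0:x1]=mask[y0:y1,x0:x1]
    n,l,st,ce=cv2.connectedComponentsWithStats(m.astype(np.uint8))
    return [(ce[i],st[i]) for i in range(1,n) if st[i,4]>=amin]
def circ(w):
    A=np.c_[2*w[:,:2],np.ones(len(w))];s=np.linalg.lstsq(A,(w[:,:2]**2).sum(1),rcond=None)[0];return s[:2].round(4),np.sqrt(s[2]+s[:2]@s[:2]).round(4)
# depth-> world
def world(u,v):
    w=onplane(c,T,[u,v],0)[0];o=T[:3,3];r=w-o;return o+r*d[v,u]/(r@T[:3,2])
for u,v in((240,290),(393,259),(405,262),(383,262),(257,219),(259,228),(267,258)): print(u,v,world(u,v).round(4))
m=(g>119).astype(np.uint8)
cs,_=cv2.findContours(m[190:330,195:340],cv2.RETR_EXTERNAL,cv2.CHAIN_APPROX_NONE)
k=max(cs,key=cv2.contourArea)+np.array([195,190])
hull=cv2.convexHull(k);print("drum",circ(onplane(c,T,hull[:,0],.055)))
for ce,st in comps(g<85,205,200,330,320): print("dark",ce.round(1),st,onplane(c,T,ce,.059)[0].round(4))
m=np.zeros_like(g);m[235:290,235:300]=(g<80)[235:290,235:300]
cs,_=cv2.findContours(m,cv2.RETR_EXTERNAL,cv2.CHAIN_APPROX_NONE);k=max(cs,key=cv2.contourArea)
w=onplane(c,T,k[:,0],.069);r=circ(w);
for _ in range(4):
    e=np.abs(np.linalg.norm(w[:,:2]-r[0],axis=1)-r[1]);r=circ(w[e<.003])
print("ring",r)
for ce,st in comps(g<100,376,248,412,272): print("btn",ce,st)
v=cv2.resize(p[185:325,200:420],None,fx=3.6,fy=3.6,interpolation=cv2.INTER_CUBIC);cv2.imwrite("pics/crop.png",np.clip(v[...,::-1]*1.6,0,255))
E
```

```text
240 290 [0.4125 0.091  0.0532]
393 259 [ 0.4863 -0.299   0.0642]
405 262 [ 0.4791 -0.3361  0.0408]
383 262 [ 0.4797 -0.2776  0.045 ]
257 219 [0.5914 0.0461 0.0716]
259 228 [0.5685 0.0413 0.0697]
267 258 [0.4917 0.0216 0.0787]
drum (array([0.4922, 0.0243]), np.float64(0.147))
dark [265.4 255.4] [242 216  49  68 861] [0.4992 0.0258 0.059 ]
dark [309.9 231.4] [305 225  11  11  60] [ 0.5596 -0.0889  0.059 ]
dark [218.9 237.8] [215 233   9  10  72] [0.5455 0.1441 0.059 ]
dark [266.9 257.2] [260 250  14  15  89] [0.4946 0.0218 0.059 ]
dark [315.6 302.3] [305 302  25   2  36] [ 0.3796 -0.0999  0.059 ]
ring (array([0.4915, 0.0239]), np.float64(0.0604))
btn [392.4501992 258.7250996] [384 250  18  18 251]
btn [383.975 269.8  ] [376 268  21   4  40][ WARN:0@0.277] global loadsave.cpp:1063 imwrite_ Unsupported depth image for selected encoder is fallbacked to CV_8U.
```

View pics/crop.png

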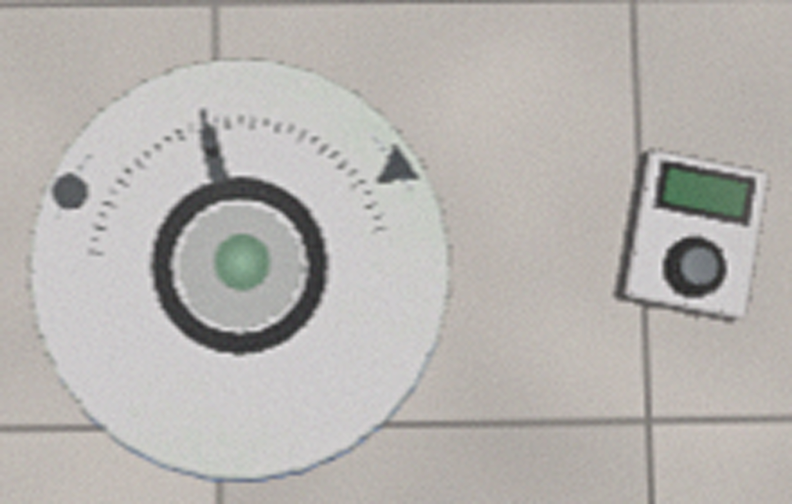

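Measured: centre about (0.492, 0.024), triangle at radius 0.1316 m and angle -59°, and lever at about +12.6°. Next I'll get a helper for the shifts and approach the anticlockwise side of the post, tool x pointing inwards.

```bash
cat >> h.py <<'E'
C=np.array([.492,.024])
def pt(th,r=.085,off=0):
    t=np.radians(th);return C+r*np.array([np.cos(t),np.sin(t)])+off*np.array([-np.sin(t),np.cos(t)])
def shift(x,y,z,phi):
    "tool-axes shift, turn(deg) to pose with tool down, tool x at phi deg"
    s=bot.observe();q=s["tcp_rot"];A=R.from_quat([q[1],q[2],q[3],q[0]])
    f=np.radians(phi);B=R.from_matrix(np.array([[np.cos(f),np.sin(f),0],[np.sin(f),-np.cos(f),0],[0,0,-1]]))
    print("shift",A.inv().apply(np.array([x,y,z])-s["ee_pos"]).round(4),"turn",(A.inv()*B).as_rotvec(degrees=True).round(1),"t",s["time"])
E
python3 - <<'E'
from h import *
p=pt(12.6,off=.045);print(p);shift(*p,.2,192.6)
E
```

```text
[0.56513648 0.08645843]
shift [-0.5057 -0.3579  0.0311] turn [ -0.   -0.  -31.7] t 0.15
```

```bash
python3 -m jog '[[-1,-0.034,-0.024,0.002,0,0,-2],[-1,-0.068,-0.048,0.004,0,0,-4],[-1,-0.102,-0.072,0.006,0,0,-6],[-1,-0.136,-0.096,0.008,0,0,-8],[-1,-0.17,-0.12,0.01,0,0,-10]]'
python3 - <<'E'
from h import *
p=pt(12.6,off=.045);shift(*p,.2,192.6)
E
```

```text
time: 0.57
ee_pos: [0.3266, 0.4198, 0.2211]
tcp_rot: [-0.0, 0.078, 0.997, -0.0]
contact_force: [1.7, 0.0, -0.2]
grip_width: 0.297
gripper_force: 0.0
shift [-0.2877 -0.2919  0.0211] turn [ -0.   -0.  -21.6] t 0.5667
```

```bash
python3 -m jog '[[-1,-0.028,-0.028,0.002,0,0,-2],[-1,-0.056,-0.057,0.004,0,0,-4],[-1,-0.084,-0.086,0.006,0,0,-6],[-1,-0.112,-0.115,0.008,0,0,-8],[-1,-0.14,-0.144,0.01,0,0,-10]]'
python3 - <<'E'
from h import *
p=pt(12.6,off=.045);shift(*p,.2,192.6)
E
```

```text
time: 0.98
ee_pos: [0.4422, 0.2553, 0.2112]
tcp_rot: [0.0, -0.009, 1.0, 0.0]
contact_force: [0.3, 0.4, 0.6]
grip_width: -0.001
gripper_force: 0.0
shift [-0.1201 -0.1709  0.0112] turn [  0.    0.  -11.6] t 0.9833
```

```bash
python3 -m jog '[[-1,-0.024,-0.034,0.002,0,0,-3],[-1,-0.048,-0.068,0.004,0,0,-6],[-1,-0.072,-0.102,0.006,0,0,-9],[-1,-0.1,-0.14,0.009,0,0,-11.6],[-1,-0.12,-0.17,0.011,0,0,-11.6]]'
python3 - <<'E'
from h import *
p=pt(12.6,off=.045);shift(*p,.2,192.6)
grab("wrist","w1")
E
```

```text
time: 1.4
ee_pos: [0.565, 0.087, 0.2001]
tcp_rot: [0.0, -0.11, 0.994, 0.0]
contact_force: [0.5, 1.1, 1.8]
grip_width: 0.001
gripper_force: 0.0
shift [-0.     -0.0006  0.0001] turn [0. 0. 0.] t 1.4
```

View pics/w1.png

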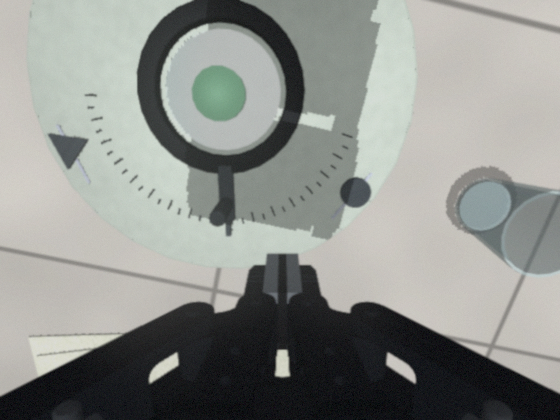

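The wrist view shows the ring at (220,88), triangle (68,150), disc (355,192), post (222,210) and pointer tip (228,234), with the closed fingers at (282,265). I'll refine the geometry from this view.

```bash
cat >> h.py <<'E'
def circ(w):
    A=np.c_[2*w[:,:2],np.ones(len(w))];s=np.linalg.lstsq(A,(w[:,:2]**2).sum(1),rcond=None)[0];return s[:2].round(4),np.sqrt(s[2]+s[:2]@s[:2]).round(4)
def blob(g,thr,x0,y0,x1,y1):
    m=np.zeros_like(g);m[y0:y1,x0:x1]=(g<thr)[y0:y1,x0:x1]
    cs,_=cv2.findContours(m,cv2.RETR_EXTERNAL,cv2.CHAIN_APPROX_NONE);return max(cs,key=cv2.contourArea)
def cen(k):
    M=cv2.moments(k);return [M["m10"]/M["m00"],M["m01"]/M["m00"]]
E
python3 - <<'E'
from h import *
z=np.load("pics/w1.npz");p,T=z["p"],z["T"];c=bot.camera_info("wrist")
g=cv2.cvtColor(p,cv2.COLOR_RGB2GRAY)
k=blob(g,75,110,0,310,250)
w=onplane(c,T,k[k[:,0,1]>2][:,0],.069);r=circ(w)
for _ in range(6):
    e=np.abs(np.linalg.norm(w[:,:2]-r[0],axis=1)-r[1]);r=circ(w[e<.004])
print("ring",r)
m=((p[...,1].astype(int)-p[...,0]>25)).astype(np.uint8)
for n,b in(("tri",(45,128,95,175)),("disc",(335,172,375,212))):
    ce=cen(blob(g,90,*b));q=onplane(c,T,ce,.059)[0,:2]-r[0];print(n,np.round(ce,1),(q+r[0]).round(4),np.linalg.norm(q),np.degrees(np.arctan2(q[1],q[0])))
for n,u,zz in(("tip",(229,235),.066),("posttop",(220,214),.112),("barroot",(224.5,172),.069)):
    q=onplane(c,T,u,zz)[0,:2]-r[0];print(n,np.linalg.norm(q),np.degrees(np.arctan2(q[1],q[0])))
E
```

```text
ring (array([0.4955, 0.0246]), np.float64(0.0604))
tri [ 68.  147.6] [ 0.5637 -0.0877] 0.13140895385222315 -58.715207597859745
disc [354.5 191.6] [0.5486 0.1433] 0.13003170442139195 65.8947239702114
tip 0.11296752319588871 12.975439726909027
posttop 0.08124544637703819 14.395247800826537
barroot 0.05974853936448686 12.456810891558405
```

```bash
sed -i 's/^C=.*/C=np.array([.4945,.0245])/' h.py; python3 -m jog '[[-1,0,0,0.03,0,0,0],[-1,0,0,0.06,0,0,0],[-1,0,0,0.09,0,0,0],[-1,0,0,0.112,0,0,0],[-1,0,0,0.112,0,0,0]]'
python3 - <<'E'
from h import *
for th in(13,3,-7):
    for o in (.030,.024,.020): print(th,o,end=" ");shift(*pt(th,off=o),.088,180+th)
E
```

```text
time: 1.87
ee_pos: [0.562, 0.0888, 0.0843]
tcp_rot: [-0.003, -0.108, 0.994, 0.0]
contact_force: [-1.2, -0.1, -0.2]
grip_width: -0.0
gripper_force: 0.0
13 0.03 shift [-0.0049 -0.0174 -0.0037] turn [ 0.1 -0.4 -0.5] t 1.8667
13 0.024 shift [-0.005  -0.0234 -0.0037] turn [ 0.1 -0.4 -0.5] t 1.8667
13 0.02 shift [-0.005  -0.0274 -0.0038] turn [ 0.1 -0.4 -0.5] t 1.8667
3 0.03 shift [-0.009  -0.0326 -0.0038] turn [ 0.  -0.4  9.5] t 1.8667
3 0.024 shift [-0.008  -0.0385 -0.0038] turn [ 0.  -0.4  9.5] t 1.8667
3 0.02 shift [-0.0073 -0.0425 -0.0038] turn [ 0.  -0.4  9.5] t 1.8667
-7 0.03 shift [-0.0103 -0.0482 -0.0038] turn [ 0.  -0.4 19.5] t 1.8667
-7 0.024 shift [-0.0083 -0.0539 -0.0038] turn [ 0.  -0.4 19.5] t 1.8667
-7 0.02 shift [-0.007  -0.0577 -0.0038] turn [ 0.  -0.4 19.5] t 1.8667
```

```bash
python3 -m jog '[[-1,0,-0.005,0,0,0,0],[-1,0,-0.01,0,0,0,0],[-1,0,-0.014,0,0,0,0],[-1,0,-0.018,0,0,0,0],[-1,0,-0.018,0,0,0,0]]'
python3 -m jog '[[-1,0,0,0,0,0,0],[-1,0,0,0,0,0,0],[-1,0,0,0,0,0,0],[-1,0,0,0,0,0,0],[-1,0,0,0,0,0,0]]'
python3 - <<'E'
from h import *
grab("wrist","w2")
for th in(13,3,-7):
    for o in (.030,.024,.020): print(th,o,end=" ");shift(*pt(th,off=o),.088,180+th)
E
```

```text
time: 2.28
ee_pos: [0.5685, 0.0706, 0.0894]
tcp_rot: [0.001, -0.108, 0.994, -0.0]
contact_force: [0.4, -1.1, 0.9]
grip_width: 0.001
gripper_force: 0.0
time: 2.7
ee_pos: [0.5678, 0.0716, 0.0883]
tcp_rot: [0.0, -0.109, 0.994, 0.0]
contact_force: [-0.9, 0.1, -0.1]
grip_width: 0.004
gripper_force: 0.0
13 0.03 shift [-0.0029  0.0007  0.0003] turn [ 0.  -0.  -0.5] t 2.75
13 0.024 shift [-0.003  -0.0053  0.0003] turn [ 0.  -0.  -0.5] t 2.75
13 0.02 shift [-0.003  -0.0093  0.0003] turn [ 0.  -0.  -0.5] t 2.75
3 0.03 shift [-0.007  -0.0145  0.0003] turn [ 0.  -0.   9.5] t 2.75
3 0.024 shift [-0.006  -0.0204  0.0003] turn [ 0.  -0.   9.5] t 2.75
3 0.02 shift [-0.0053 -0.0244  0.0003] turn [ 0.  -0.   9.5] t 2.75
-7 0.03 shift [-0.0084 -0.0301  0.0003] turn [ 0.  -0.  19.5] t 2.75
-7 0.024 shift [-0.0064 -0.0358  0.0003] turn [ 0.  -0.  19.5] t 2.75
-7 0.02 shift [-0.005  -0.0396  0.0003] turn [ 0.  -0.  19.5] t 2.75
```

View pics/w2.png

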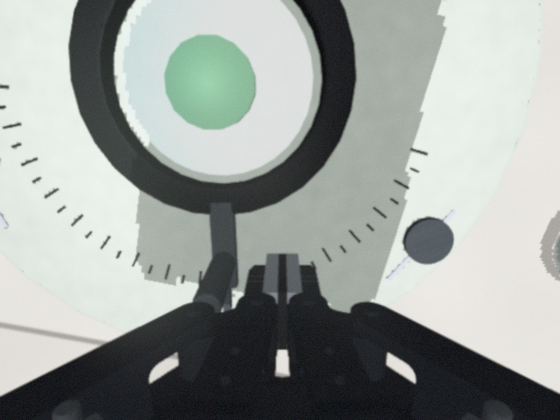

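```bash
python3 - <<'E'
from h import *
for th in(11,8,4,0,-4): shift(*pt(th,off=.02),.088,180+th)
print()
A=R.from_euler("z",0)
# orbit increments: pose at th=0 -> tool x=-radial, y=+tangential
for d in(4,8,12,16,20):
    a=np.radians(-d);v=np.array([.085*np.cos(a)-.02*np.sin(a)-.085,.085*np.sin(a)+.02*np.cos(a)-.02]);print(d,(-v[0]).round(4),v[1].round(4))
E
```

```text
shift [-0.0037 -0.0123  0.0003] turn [ 0.  -0.   1.5] t 2.75
shift [-0.0045 -0.0168  0.0003] turn [ 0.  -0.   4.5] t 2.75
shift [-0.0052 -0.0228  0.0003] turn [ 0.  -0.   8.5] t 2.75
shift [-0.0055 -0.0289  0.0003] turn [ 0.  -0.  12.5] t 2.75
shift [-0.0054 -0.035   0.0003] turn [ 0.  -0.  16.5] t 2.75

4 -0.0012 -0.006
8 -0.002 -0.012
12 -0.0023 -0.0181
16 -0.0022 -0.0242
20 -0.0017 -0.0303
```

```bash
python3 -m jog '[[-1,-0.002,-0.006,0,0,0,0.5],[-1,-0.0037,-0.0123,0,0,0,1.5],[-1,-0.0045,-0.0168,0,0,0,4.5],[-1,-0.0052,-0.0228,0,0,0,8.5],[-1,-0.0055,-0.0289,0,0,0,12.5]]'
python3 -m jog '[[-1,-0.0012,-0.006,0,0,0,4],[-1,-0.002,-0.012,0,0,0,8],[-1,-0.0023,-0.0181,0,0,0,12],[-1,-0.0022,-0.0242,0,0,0,16],[-1,-0.0022,-0.0242,0,0,0,16]]'
python3 - <<'E'
from h import *
grab("wrist","w3");shift(*pt(-16,off=.02),.088,164)
E
```

```text
time: 3.17
ee_pos: [0.5797, 0.0438, 0.0882]
tcp_rot: [-0.0, 0.003, 1.0, 0.0]
contact_force: [-2.0, 2.3, 0.6]
grip_width: -0.003
gripper_force: 1.0
time: 3.58
ee_pos: [0.5819, 0.019, 0.0882]
tcp_rot: [-0.0, 0.142, 0.99, 0.0]
contact_force: [-0.3, -0.4, -1.5]
grip_width: -0.004
gripper_force: 0.0
shift [0.0004 0.0008 0.0002] turn [ 0.   0.  -0.1] t 3.6333
```

View pics/w3.png

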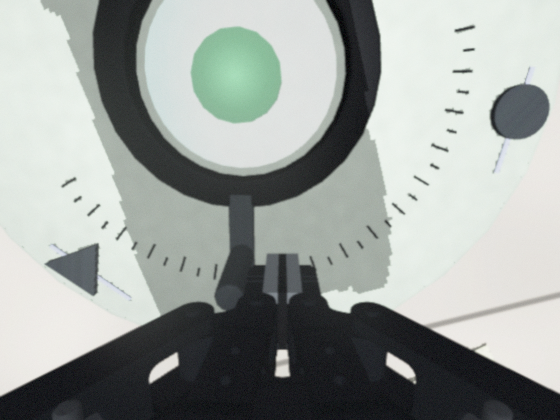

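The post (235,270) is now against the finger's side and the lever (241,200)-(243,245) has moved along. I'll compute its angle and the marker's from this view.

```bash
cat > m.py <<'E'
from h import *
import sys
def meas(f,tri,rows,bar):
    z=np.load(f"pics/{f}.npz");p,T=z["p"],z["T"];c=bot.camera_info("wrist");g=cv2.cvtColor(p,cv2.COLOR_RGB2GRAY)
    k=blob(g,60,60,0,420,210);w=onplane(c,T,k[(k[:,0,1]>2)&(k[:,0,1]<205)][:,0],.069)
    w=w[np.abs(np.linalg.norm(w[:,:2]-C,axis=1)-.062)<.008];r=circ(w)
    for _ in range(8):
        e=np.abs(np.linalg.norm(w[:,:2]-r[0],axis=1)-r[1]);r=circ(w[e<.002])
    print("ring",r)
    k=blob(g,100,*tri);q=cv2.minEnclosingTriangle(k)[1][:,0];P=onplane(c,T,q,.059)[:,:2]
    ce=onplane(c,T,cen(k),.059)[0,:2]
    print("sides",np.linalg.norm(P-np.roll(P,1,0),axis=1).round(4))
    for C0 in(r[0],C):
        v=ce-C0;print("tri",ce.round(4),np.linalg.norm(v).round(4),np.degrees(np.arctan2(v[1],v[0])).round(2))
    B=[]
    for y in rows:
        x=np.arange(*bar);s=g[y,bar[0]:bar[1]].astype(float);h=(s.max()+s.min())/2;i=np.where(s<h)[0];B.append([(x[i[0]]+x[i[-1]])/2,y])
    b=onplane(c,T,B,.069)[:,:2];l=np.polyfit(range(len(b)),b,1)[0]
    print("bar px",B[0],B[-1],"dir",np.degrees(np.arctan2(l[1],l[0])).round(2),[np.degrees(np.arctan2(*(b.mean(0)-C0)[::-1])).round(2) for C0 in(r[0],C)])
E
python3 - <<'E'
from m import *
meas("w3",(40,235,103,300),range(212,238,2),(222,266))
E
```

```text
ring (array([0.4954, 0.0241]), np.float64(0.0601))
sides [0.0308 0.0306 0.0309]
tri [ 0.5632 -0.0873] 0.1304 -58.68
tri [ 0.5632 -0.0873] 0.1312 -58.43
bar px [np.float64(241.0), 212] [np.float64(241.5), 236] dir -17.33 [np.float64(-17.01), np.float64(-17.11)]
```

Measurements agree: the lever is at -17.1° and the marker at -58.6°. I'll push on by about 39°, then check.

```bash
python3 -m jog '[[-1,-0.0012,-0.006,0,0,0,4],[-1,-0.002,-0.012,0,0,0,8],[-1,-0.0023,-0.0181,0,0,0,12],[-1,-0.0022,-0.0242,0,0,0,16],[-1,-0.0017,-0.0303,0,0,0,20]]'
python3 -m jog '[[-1,-0.0012,-0.006,0,0,0,4],[-1,-0.002,-0.012,0,0,0,8],[-1,-0.0023,-0.0181,0,0,0,12],[-1,-0.0022,-0.0242,0,0,0,16],[-1,-0.0022,-0.0242,0,0,0,16]]'
python3 - <<'E'
from h import *
grab("wrist","w4");shift(*pt(-52,off=.02),.088,128)
E
```

```text
time: 4.05
ee_pos: [0.5752, -0.0095, 0.0883]
tcp_rot: [0.0, 0.31, 0.951, 0.0]
contact_force: [0.4, 1.6, -0.9]
grip_width: -0.002
gripper_force: 1.0
time: 4.47
ee_pos: [0.5623, -0.0308, 0.0883]
tcp_rot: [0.0, 0.439, 0.898, 0.0]
contact_force: [0.1, -0.7, 0.1]
grip_width: -0.001
gripper_force: 0.0
shift [0.0002 0.0002 0.0003] turn [0.  0.  0.1] t 4.5167
```

View pics/w4.png

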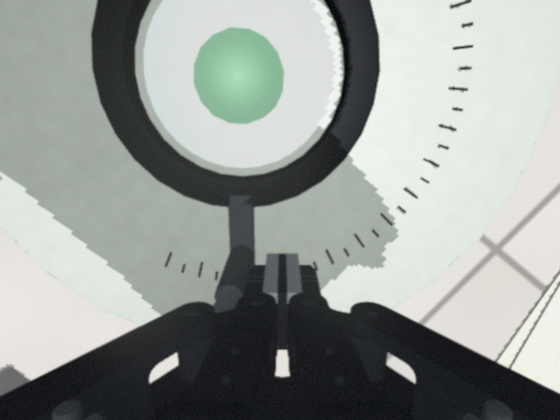

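The lever sits against the finger at the same pixels (241,200)-(242,245), so it is at about -53°, and the triangle is hidden behind the gripper. The last 5.5° go slowly.

```bash
python3 -m jog '[[-1,-0.0004,-0.002,0,0,0,1.4],[-1,-0.0008,-0.0042,0,0,0,2.8],[-1,-0.0012,-0.0062,0,0,0,4.2],[-1,-0.0015,-0.0082,0,0,0,5.5],[-1,-0.0015,-0.0082,0,0,0,5.5]]'
python3 -m jog '[[-1,0,0,0,0,0,0],[-1,0,0,0,0,0,0],[-1,0,0.003,0,0,0,0],[-1,0,0.012,0,0,0,0],[-1,0,0.025,0,0,0,0]]'
python3 -m jog '[[-1,0,0,-0.03,0,0,0],[-1,0,0,-0.06,0,0,0],[-1,0,0,-0.09,0,0,0],[-1,0,0,-0.11,0,0,0],[-1,0,0,-0.11,0,0,0]]'
python3 -m jog '[[-1,0,0,0,0,0,0],[-1,0,0,0,0,0,0],[-1,0,0,0,0,0,0],[-1,0,0,0,0,0,0],[-1,0,0,0,0,0,0]]'
python3 - <<'E'
from h import *
grab("wrist","w5");grab("top","t5");print(bot.observe()["time"])
E
```

```text
time: 4.93
ee_pos: [0.5569, -0.0367, 0.0883]
tcp_rot: [0.0, 0.482, 0.876, 0.0]
contact_force: [0.9, 0.1, 0.2]
grip_width: -0.001
gripper_force: 0.4
time: 5.35
ee_pos: [0.5782, -0.0229, 0.0883]
tcp_rot: [-0.0, 0.481, 0.876, -0.0]
contact_force: [0.1, 0.1, 0.8]
grip_width: -0.004
gripper_force: 0.0
time: 5.77
ee_pos: [0.58, -0.0228, 0.2026]
tcp_rot: [0.003, 0.481, 0.877, 0.001]
contact_force: [1.4, -0.1, -0.1]
grip_width: -0.001
gripper_force: 0.0
time: 6.18
ee_pos: [0.5779, -0.023, 0.1974]
tcp_rot: [-0.001, 0.481, 0.877, -0.0]
contact_force: [0.4, 0.0, 0.1]
grip_width: -0.001
gripper_force: 0.0
6.2833
```

View pics/w5.png

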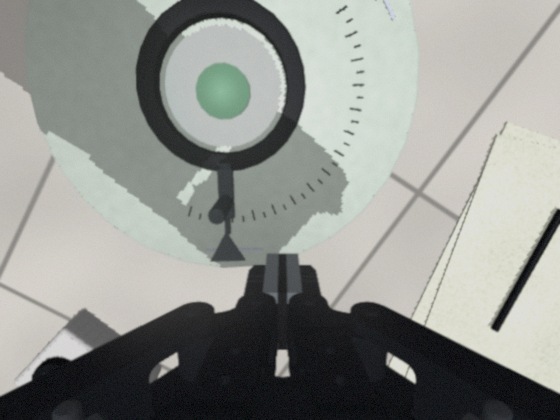

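The pointer (228,225) now leads into the triangle's corner (228,236); I'll check it numerically.

```bash
python3 - <<'E'
from m import *
import m
m.blob.__defaults__
meas("w5",(205,235,250,268),range(174,192,2),(208,246))
z=np.load("pics/w5.npz");p,T=z["p"],z["T"];c=bot.camera_info("wrist");g=cv2.cvtColor(p,cv2.COLOR_RGB2GRAY)
for y in range(222,264,3):
    s=g[y,205:250];i=np.where(s<85)[0]; 
    if len(i): 
        q=onplane(c,T,[205+(i[0]+i[-1])/2,y],.059 if y>238 else .066)[0,:2];v=q-(.4954,.0243);print(y,205+i[0],205+i[-1],np.linalg.norm(v).round(4),np.degrees(np.arctan2(v[1],v[0])).round(2))
# button from wrist+top
z=np.load("pics/t5.npz");p=z["p"];c,T=cam("top");g2=cv2.cvtColor(p,cv2.COLOR_RGB2GRAY)
mk=np.zeros_like(g2);mk[248:272,380:406]=((g2>60)&(g2<100))[248:272,380:406]
cs,_=cv2.findContours(cv2.morphologyEx(mk,cv2.MORPH_OPEN,np.ones((3,3),np.uint8)),cv2.RETR_EXTERNAL,cv2.CHAIN_APPROX_NONE)
for k in cs: print("btn",cen(k) if cv2.contourArea(k)>5 else 0,cv2.contourArea(k),onplane(c,T,cen(k),.064)[0] if cv2.contourArea(k)>5 else 0,cv2.boundingRect(k))
E
```

```text
ring (array([0.4955, 0.0241]), np.float64(0.06))
sides [0.0308 0.0298 0.0304]
tri [ 0.5643 -0.0879] 0.1314 -58.43
tri [ 0.5643 -0.0879] 0.1323 -58.15
bar px [np.float64(224.5), 174] [np.float64(225.5), 190] dir -57.49 [np.float64(-57.1), np.float64(-56.59)]
222 213 229 0.1038 -60.27
225 225 229 0.1063 -57.64
228 226 229 0.1088 -57.48
231 226 229 0.1114 -57.53
234 225 228 0.114 -58.0
237 224 229 0.1166 -58.05
240 222 231 0.1219 -58.63
243 220 233 0.1246 -58.66
246 219 235 0.1273 -58.49
249 217 237 0.1301 -58.52
252 216 239 0.1328 -58.37
255 214 241 0.1356 -58.4
258 212 243 0.1383 -58.43
btn [394.2724637681159, 258.063768115942] 57.5 [ 0.48861786 -0.30243774  0.064     ] (390, 254, 9, 10)
```

The pointer is about 1° from the marker (2.3 mm, limit 6 mm), which is good enough. Next is the button.

```bash
python3 - <<'E'
from h import *
s=bot.observe();q=s["tcp_rot"];x=R.from_quat([q[1],q[2],q[3],q[0]]).as_matrix()[:2,0];phi=np.degrees(np.arctan2(x[1],x[0]));print(phi)
shift(.492,-.302,.18,phi);shift(.492,-.302,.18,150)
E
```

```text
122.47215811916465
shift [-0.1892 -0.2222  0.0178] turn [-0. -0.  0.] t 6.2833
shift [-0.1892 -0.2222  0.0178] turn [ -0.   -0.  -27.5] t 6.2833
```

```bash
python3 -m jog '[[-1,-0.02,-0.022,0,0,0,0],[-1,-0.045,-0.052,0.002,0,0,0],[-1,-0.07,-0.082,0.004,0,0,0],[-1,-0.095,-0.112,0.006,0,0,0],[-1,-0.12,-0.142,0.008,0,0,0]]'
python3 -m jog '[[-1,-0.025,-0.03,0.003,0,0,0],[-1,-0.05,-0.06,0.006,0,0,0],[-1,-0.069,-0.08,0.01,0,0,0],[-1,-0.069,-0.08,0.01,0,0,0],[-1,-0.069,-0.08,0.01,0,0,0]]'
python3 -m jog '[[-1,0,0,0,0,0,0],[-1,0,0,0,0,0,0],[-1,0,0,0,0,0,0],[-1,0,0,0,0,0,0],[-1,0,0,0,0,0,0]]'
python3 - <<'E'
from h import *
grab("wrist","w6");print(bot.observe()["time"])
E
```

```text
time: 6.7
ee_pos: [0.5219, -0.202, 0.1901]
tcp_rot: [-0.0, 0.481, 0.877, 0.0]
contact_force: [1.2, -0.6, -0.8]
grip_width: -0.001
gripper_force: 0.0
time: 7.12
ee_pos: [0.4916, -0.303, 0.1797]
tcp_rot: [-0.0, 0.482, 0.876, 0.0]
contact_force: [-0.4, 1.1, -0.1]
grip_width: 0.002
gripper_force: 0.0
time: 7.53
ee_pos: [0.4926, -0.3011, 0.1804]
tcp_rot: [0.0, 0.481, 0.877, 0.0]
contact_force: [-0.2, 0.2, -0.2]
grip_width: -0.006
gripper_force: 0.0
7.5833
```

View pics/w6.png

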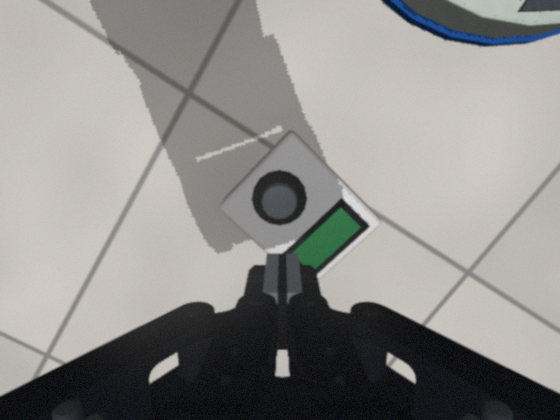

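The button's grey top is at (279,202) inside a dark collar at (279,198).

```bash
python3 - <<'E'
from h import *
z=np.load("pics/w6.npz");p,T,d=z["p"],z["T"],z["d"];c=bot.camera_info("wrist")
g=cv2.cvtColor(p,cv2.COLOR_RGB2GRAY);print(g[202,245:312])
q=onplane(c,T,[279,202],.05)[0];o=T[:3,3];r=q-o
for u,v in((279,202),(272,208),(286,196),(279,177),(245,200),(279,224)):
    r=onplane(c,T,[u,v],0)[0]-o;print(u,v,(o+r*d[v,u]/(r@T[:3,2])).round(4))
q=onplane(c,T,[279,202],.06)[0];shift(q[0],q[1],.075,122.5);print(q,[np.linalg.norm(onplane(c,T,[[262,202],[298,202]],zz)[0]-onplane(c,T,[[262,202],[298,202]],zz)[1]) for zz in(.05,.06)])
E
```

```text
[143 143 141 145 145 142 135 102  65  46  40  38  40  37  41  46  58  75
  80  85  80  83  84  85  83  83  83  83  82  82  82  82  85  82  83  83
  82  82  85  81  82  82  81  83  84  80  80  82  78  79  75  62  41  29
  37  34  34  34  34  35  62 107 138 144 144 144 148]
279 202 [ 0.491  -0.3017  0.0617]
272 208 [ 0.4891 -0.3087  0.0611]
286 196 [ 0.493  -0.2949  0.0613]
279 177 [ 0.4815 -0.2869  0.0519]
245 200 [ 0.4693 -0.3202  0.0396]
279 224 [ 0.5023 -0.3197  0.0504]
shift [ 0.     -0.0016  0.1054] turn [0. 0. 0.] t 7.5833
[ 0.49119366 -0.30206366  0.06      ] [np.float64(0.028693803685002527), np.float64(0.027641371900583567)]
```

```bash
python3 -m jog '[[-1,0,-0.0005,0.03,0,0,0],[-1,0,-0.001,0.06,0,0,0],[-1,0,-0.0016,0.085,0,0,0],[-1,0,-0.0016,0.103,0,0,0],[-1,0,-0.0016,0.108,0,0,0]]'
python3 -m jog '[[-1,0,0,0,0,0,0],[-1,0,0,0,0,0,0],[-1,0,0,0,0,0,0],[-1,0,0,0.003,0,0,0],[-1,0,0,0.006,0,0,0]]'
python3 -m jog '[[-1,0,0,0.001,0,0,0],[-1,0,0,0.003,0,0,0],[-1,0,0,0.005,0,0,0],[-1,0,0,0.0055,0,0,0],[-1,0,0,0.0055,0,0,0]]'
python3 -m jog '[[-1,0,0,0,0,0,0],[-1,0,0,0,0,0,0],[-1,0,0,0,0,0,0],[-1,0,0,0,0,0,0],[-1,0,0,0,0,0,0]]'
```

```text
time: 8.0
ee_pos: [0.49, -0.3017, 0.0696]
tcp_rot: [-0.002, 0.481, 0.877, 0.0]
contact_force: [-0.4, 0.6, 0.1]
grip_width: 0.001
gripper_force: 0.0
time: 8.42
ee_pos: [0.4913, -0.3028, 0.0672]
tcp_rot: [0.001, 0.481, 0.877, -0.0]
contact_force: [1.0, 0.1, 0.3]
grip_width: 0.001
gripper_force: 0.0
time: 8.83
ee_pos: [0.4909, -0.3027, 0.0608]
tcp_rot: [0.0, 0.481, 0.877, 0.0]
contact_force: [0.8, 0.8, 1.2]
grip_width: -0.005
gripper_force: 1.0
time: 9.25
ee_pos: [0.491, -0.3026, 0.0608]
tcp_rot: [0.0, 0.481, 0.877, 0.0]
contact_force: [0.5, -0.4, 2.1]
grip_width: -0.004
gripper_force: 1.0
```

Contact is just at z = 0.061, so I press on by 6 mm.

```bash
python3 -m jog '[[-1,0,0,0.002,0,0,0],[-1,0,0,0.004,0,0,0],[-1,0,0,0.006,0,0,0],[-1,0,0,0.006,0,0,0],[-1,0,0,0.006,0,0,0]]'
python3 -m jog '[[-1,0,0,0.001,0,0,0],[-1,0,0,0.002,0,0,0],[-1,0,0,0.002,0,0,0],[-1,0,0,0.002,0,0,0],[-1,0,0,0.002,0,0,0]]'
```

```text
time: 9.67
ee_pos: [0.491, -0.3027, 0.0558]
tcp_rot: [0.0, 0.481, 0.877, -0.0]
contact_force: [-3.5, 1.9, 18.0]
grip_width: 0.001
gripper_force: 9.0
time: 10.08
ee_pos: [0.4911, -0.3027, 0.0555]
tcp_rot: [0.001, 0.481, 0.877, -0.0]
contact_force: [-7.8, 5.9, 37.5]
grip_width: -0.003
gripper_force: 18.7
```

The force passed 5 N and hit the stop, so the button was fully down. I release it, retreat and check.

```bash
python3 -m jog '[[-1,0,0,-0.004,0,0,0],[-1,0,0,-0.01,0,0,0],[-1,0,0,-0.03,0,0,0],[-1,0,0,-0.06,0,0,0],[-1,0,0,-0.1,0,0,0]]'
python3 -m jog '[[-1,0,0,-0.02,0,0,0],[-1,0,0,-0.02,0,0,0],[-1,0,0,-0.02,0,0,0],[-1,0,0,-0.02,0,0,0],[-1,0,0,-0.02,0,0,0]]'
python3 - <<'E'
from h import *
p,d,c,T=grab("wrist","w7")
q=T[:3,3];r=onplane(c,T,[279,202],0)[0]-q;print((q+r*d[202,279]/(r@T[:3,2])).round(4))
p,d,c,T=grab("top","t7")
a=np.load("pics/top0.npz")["p"].astype(int);print(bot.observe()["time"])
for n,b in(("beaker",(148,225,184,258)),("jar",(95,203,125,230)),("flask",(430,173,468,206)),("lens",(257,248,277,268))):
    x0,y0,x1,y1=b;print(n,np.abs(a-p)[y0:y1,x0:x1].mean().round(2))
v=cv2.resize(p[185:325,200:420],None,fx=3.6,fy=3.6,interpolation=cv2.INTER_CUBIC);cv2.imwrite("pics/c7.png",v[...,::-1])
E
```

```text
time: 10.5
ee_pos: [0.4898, -0.3018, 0.1515]
tcp_rot: [-0.003, 0.481, 0.877, 0.0]
contact_force: [0.4, -0.8, 0.4]
grip_width: -0.003
gripper_force: 0.0
time: 10.92
ee_pos: [0.4904, -0.3022, 0.1712]
tcp_rot: [-0.001, 0.481, 0.877, 0.0]
contact_force: [0.3, -0.1, -0.3]
grip_width: 0.005
gripper_force: 0.0
[ 0.4873 -0.3006  0.0616]
11.0167
beaker 18.27
jar 18.66
flask 16.43
lens 18.06
```

View pics/c7.png

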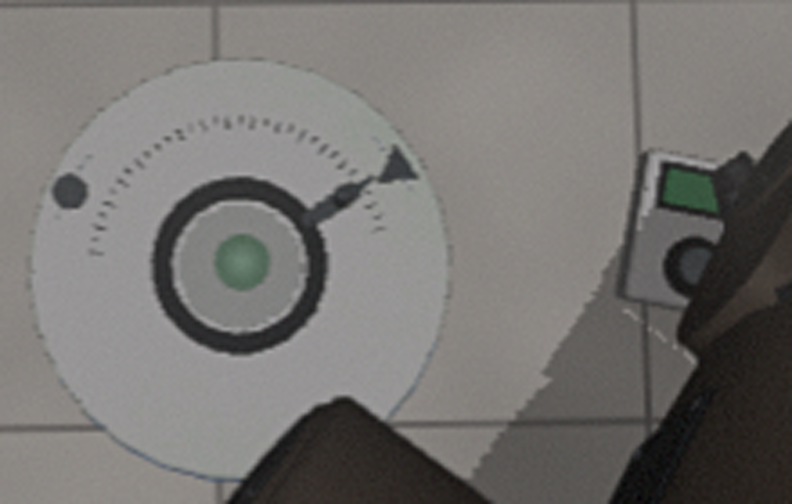

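The pointer still meets the triangle at (395,168), the lens has not moved, and the button top is back at z = 0.0616. The even image difference of about 18 grey levels looks like a general brightness change, with no object moved.

```bash
python3 -c "
from rig import bot
print(bot.finish_job())"
```

```text
the job is handed in; nothing more can be done
None
```

The job is handed in, with no verdict returned: by my measurements the pointer is about 1° (2.3 mm) from the triangle, the button was pressed to its stop and came back up, and the lens, beaker, bottle and jar appear unmoved.

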